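# Clear the circuit-board holder and index its sliding jaw to the next hole

## Task

Pick the two pink foam offcuts off the circuit-board holder and put them in the red bin. Then pull up the black lock knob on the sliding tube section, slide the section one hole towards the fixed jaw, and press the knob down so that the pin goes fully home in that hole, never forcing the pin hard against the bar. Finish while still holding the knob pressed fully down (it springs up if let go), and leave the circuit board, the bottle and the reel alone.

Things in the scene. Friction and masses are not known exactly. Their poses are not given: they have to be found in the camera images.
- holder: Circuit-board holder fixed to the bench: grey bed 320 (own x) x 200 (own y) x 10 mm; along its middle, on own x, a steel bar 30 mm wide, 22 to 44 mm above the bench, with holes 45 mm apart in its top. Origin: centre of the bed's underside, on the bench. Own +x points along the bar to the fixed jaw. A small end block 52 mm high stands at own x = -152 mm.
- section (a joint): Travel (m) of the sliding aluminium tube section along the bar, growing along holder +x, towards the fixed jaw. About 0 at the start (1.5 mm of play); next hole at 0.045. About 2 N of friction. The lock pin (10 mm, round-ended; holes 13 mm along the bar) stops it until pulled out. Tube 40 mm wide, 70 mm long, top 49 mm above the bench; the knob is 25 mm from its rear end.
- section_front (a point): Front of the section: middle of its jaw face, 49 mm above the bench, 51 mm along holder +x from the knob's axis. The blue jaw arms reach to 90 mm either side of the bar, 15 to 49 mm above the bench, and move with the section.
- fixed_jaw (a point): Top middle of the fixed jaw's face, 52 mm above the bench; the jaw is a blue block 180 mm wide (holder y), 18 mm thick, at the holder's +x end.
- plunger (a joint): Height (m) of the lock knob and pin above fully home: 0 fully home (a stop), 0.024 fully up. Spring-centred: at rest about 0.005, pin still in the hole; spring 600 N/m, so about 3 N presses it home and about 7 N holds it 0.017 up. At 0 the pin's round end is 14 mm deep in the hole: above 0.014 it is clear and can ride along the bar's top.
- knob: Black cylindrical lock knob with grey rings and an orange top, diameter 26 mm, 30 mm tall, upright on an orange stem over a dark boss (20 mm diameter, top 64 mm above the bench) on the tube section. Origin: centre of the knob's underside, 66 mm above the bench when fully home, on the pin's axis. It carries the pin, and moves with section and plunger.
- next_hole (a point): Centre of the next hole's mouth on top of the bar, 44 mm above the bench, 45 mm along holder +x from the hole the pin starts in; the pin's axis must come over it.
- offcut_a: Pink rigid foam offcut lying on top of the bar between the jaws, 42 (own x) x 32 (own y) x 26 mm high, about 20 g, with a step cut in one end (top 10 mm is only 30 mm long); its own y faces are flat, 32 mm apart over the full height. Origin: centre of its underside.
- offcut_b: Pink rigid foam offcut lying on the bed beside the bar, 36 (own x) x 40 (own y) x 28 mm high, about 20 g, with a step along one side (top 12 mm is only 26 mm wide, centred at own y = -7 mm); its own x faces are flat, 36 mm apart over the full height. Origin: centre of its underside.
- bin: Red open bin fixed to the bench, 170 (own x) x 140 (own y) mm outside, 5 mm walls and floor, walls 75 mm high, 50 mm over the low front part at its own -x end. Origin: centre of its underside, on the bench.
- board: Bystander: green circuit board 110 x 80 mm with parts on it up to 18 mm high, lying on the bench. Origin: centre of its underside.
- flux: Bystander: white bottle with a blue cap, 40 mm diameter, 100 mm tall, upright. Origin: centre of its foot.
- reel: Bystander: blue and silver wire reel, 60 mm diameter, 48 mm tall, standing on its flange. Origin: centre of its foot.
There are look-alikes about, which are no part of the job. What is shaped like the offcut_b but orange or purple is not meant.

How it is judged:
By the outcome, as a careful person would: the job done as asked, in the order asked, and still so for the second after the job is handed in, while the arm keeps its last pose, push and grip.
It also fails if it takes over 72 s, if anything falls off the work surface, if the arm or the gripper's body presses on something with over 40 N, if the wrist force passes 120 N, or if a joint passes its speed limit or range.

## Robot

A 6-joint arm with a two-finger parallel gripper is mounted at the origin on the work surface. World frame = base frame: x ahead of the robot, y to its left, z up, the work surface at z = 0. Lengths are in mm, angles in degrees, forces in N, time in s.
With the tool pointing down it reaches from about 350 to 725 mm from the base axis. Payload 4.3 kg.
Tool frame: the origin (TCP) lies on the centre line of the jaws, within the pads' length; the fingertips stand 14 mm ahead of it and the grasp point (between the pads) lies 5 mm behind it; x points along the fingers, y is the direction in which the jaws open and shut, and the axes are right-handed (so a half turn about x gives the same grasp; the last joint's range is limited). The gripper opens to 85 mm and grips with 20 to 120 N. Pads are 22 mm wide; open, the fingers measure 114 mm over their backs; the gripper's body (76 mm by 85 mm) begins 54 mm behind the grasp point. The pads swing forward as they close: fully open they stand 13 mm farther back than shut.
Start: joints at [-71.465, 21.618, 4.641, 73.018, 0, 83.68], TCP at [241.7, -521.772, 245.329] pointing down, gripper open.
Joint ranges: [-156.06, 156.06], [-48.1, 94.91], [-58.44, 69.94], [-101.28, 121.22], [-78.64, 73.56], [-180, 180]. Speed limits (degrees/s): [147.25, 147.25, 180, 180, 180, 180].

## Interface

Orientations are given as a 3x3 rotation matrix whose columns are the frame's x, y, z axes.
In Python, from plant import manip gives the robot as it stands.
- The arm moves only by the tool jog_arm, never from a script. Its argument "plan" is text: rows parted by semicolons, each of 6 numbers parted by spaces: the shift along the tool's x, y, z as a fraction of full scale, then the turn, a rotation vector about the tool's x, y, z as a fraction of full scale. A call has 1 to 8 rows; each row is the pose to reach, as a shift and turn from the pose commanded when the call began, along the tool's axes at that moment, turning the shorter way round; what a row does not reach only later rows make up. Full scale, the value 1, is 100 mm for a shift and 360 degrees for a turn. A row lasts 1/12 s, in which the tool goes at most 41.7 mm and 7.16 degrees, less where a joint would pass 70% of its speed; a pose out of reach is approached as far as the arm can. A call with a number of a shift or a turn outside -1 to 1 is refused whole. A call with a gripper value outside its range is refused whole. "hand" is the finger opening in mm, from 0 to 85.4, set as the call begins (left out, the last holds). The fingers move at their own pace and stop on an object; "force" is the grip in N (left out, the last holds). Time passes only in rows, so rows that repeat a pose let the fingers close. It gives the time, the measured TCP pose, the force and the opening at its end, in the units of the state.
- manip.get_state(): the state, without advancing time (a new reading comes with each control period).
- manip.get_image(name): name is "scene" or "side" or "wrist"; returns the picture (480x640x3 uint8, blue, green, red); there is no depth.
- manip.camera_params(name): a dict with "vertical_fov" (degrees; the focal length in pixels is half the picture's height over the tangent of half this angle, whatever the lens; pixels are square), "cx", "cy" (the principal point, pixels), "world_to_cam" (4x4, takes a point from world to camera coordinates). Camera axes: x right, y down, z forward; pixel columns grow to the right and rows downward; lengths in mm; the calibration is good to about 2 mm. A picture is of the moment at which its call begins: read the wrist's pose just before it. camera_params takes no time and is no camera call; for the wrist camera it gives the pose at the moment of the call.
- manip.job_done(): hands the job in, once; it reports no verdict.
The state is a dict: "time_s": time; "joints": joint angles; "joint_velocities": joint speeds; "tau": joint torques, N m; "tcp_pos": TCP position; "orientation": TCP orientation; "force": force on the tool from outside, world axes, zero at the start; "wrist_torque": the same for the moment, N m; "finger_gap": finger opening in mm.
Only numpy, scipy, OpenCV 4.12 (cv2) and the standard library are available. Lean on these libraries where they do the work, as an engineer would, in place of code of your own. Each camera call takes 0.05 s, during which the arm holds its last target. There are 200 camera calls.

## Working session

There is one attempt and no reset: what is moved stays moved. The work goes in short steps, Python scripts to look and compute and a tool call to move; the robot and the scene stay as the last step left them, time stands still between calls to the robot, and variables do not carry over. Pictures are saved under pics/ and viewed, about 8 in all and at most 12, crops included, and the job is handed in when it is done.

Besides the shell and the picture viewer there is one more tool, called after ">>>" by a JSON object that holds its "name" and its "arguments". jog_arm: Moves the arm, as the interface text tells. Shift numbers are shares of 100 mm and turn numbers shares of 360 degrees, none past 1 either way. Its arguments: {"type":"object","properties":{"plan":{"type":"string"},"hand":{"type":"number"},"force":{"type":"number"}},"required":["plan"]}

```bash
mkdir -p pics; ls
python3 - <<'E'
from plant import manip
import cv2
s=manip.get_state(); print(s)
for n in("scene","side"):
    cv2.imwrite(f"pics/{n}0.png",manip.get_image(n)); p=manip.camera_params(n); print(n,p)
print(manip.camera_params("wrist"))
E
```

```text
pics
{'time_s': 0.0, 'joints': array([-7.14643387e+01,  2.16640913e+01,  4.56409056e+00,  7.30170411e+01,
       -5.60109733e-04,  8.36787837e+01]), 'joint_velocities': array([ 0.01737932, -0.03829898,  0.02556401,  0.00488473, -0.09787201,
        0.03466425]), 'tau': array([-5.02931980e-04, -4.63605094e+01,  2.69875163e+01,  2.10122787e-02,
       -2.27319861e-04, -1.04974237e-06]), 'tcp_pos': array([ 241.49762315, -521.15684462,  244.34678553]), 'orientation': array([[-6.58653301e-04,  4.20352367e-01, -9.07360707e-01],
       [ 1.93369150e-03, -9.07358672e-01, -4.20352828e-01],
       [-9.99997914e-01, -2.03142247e-03, -2.15197015e-04]]), 'force': array([ 0.28022945, -0.06518094,  0.56251614]), 'wrist_torque': array([-0.01408399,  0.03066458,  0.03378592]), 'finger_gap': 85.29149357746199}
scene {'vertical_fov': 57.53286625963739, 'cx': 323.26611694789284, 'cy': 228.88287383107414, 'world_to_cam': array([[ 7.72826850e-01,  6.34614486e-01, -1.76478070e-03,
        -3.95707966e+02],
       [ 5.48936405e-01, -6.69879226e-01, -4.99930640e-01,
        -2.41458432e+02],
       [-3.18445
[... 348 characters left out ...]
       [-4.40185003e-01,  6.51191551e-01, -6.18212525e-01,
         2.65948024e+02],
       [ 3.38727579e-01, -5.17204611e-01, -7.85979018e-01,
         1.14129461e+03],
       [ 0.00000000e+00,  0.00000000e+00,  0.00000000e+00,
         1.00000000e+00]])}
{'vertical_fov': 60.02730814924908, 'cx': 315.2762624584078, 'cy': 235.4258421089893, 'world_to_cam': array([[ 4.20845438e-01, -9.07131548e-01, -1.21303898e-03,
        -5.75150412e+02],
       [-8.75751410e-01, -4.06635209e-01,  2.60206215e-01,
        -3.29128199e+01],
       [-2.36534531e-01, -1.08444278e-01, -9.65552305e-01,
         3.76810374e+02],
       [ 0.00000000e+00,  0.00000000e+00,  0.00000000e+00,
         1.00000000e+00]])}
```

View pics/scene0.png

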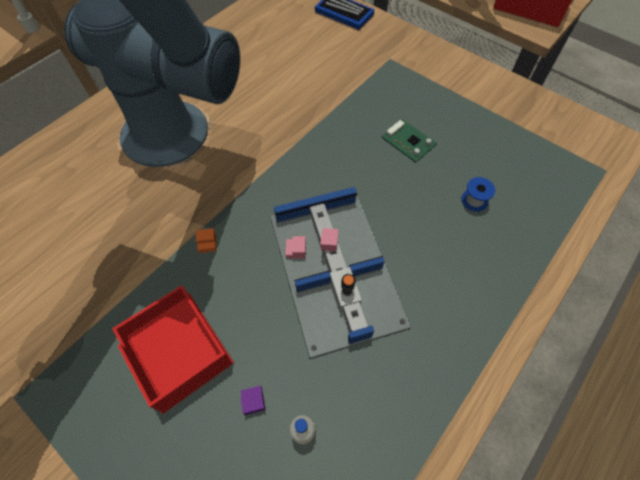

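View pics/side0.png

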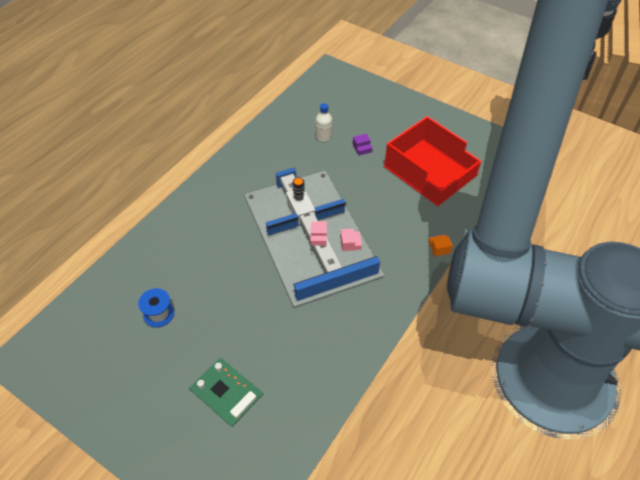

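Scene view: pink candidates are at (329,238), on the bar (offcut_a), and (296,247), on the bed (offcut_b). The look-alikes are orange at (205,239) and purple at (252,400), so I'm choosing the pink pair. The knob is at (348,283) and the bin at (172,348). In the side view, pink is at (319,233) and (351,240), the knob at (298,188) and the bin at (432,160). Next is an enlarged crop of both views.

Run:
```python
import cv2,numpy as np
a=cv2.imread("pics/scene0.png")[180:365,262:417]; b=cv2.imread("pics/side0.png")[160:310,240:390]
A=cv2.resize(a,None,fx=3.2,fy=3.2,interpolation=cv2.INTER_CUBIC); 
B=cv2.resize(b,None,fx=5,fy=5,interpolation=cv2.INTER_CUBIC)
A=cv2.resize(a[:, :],(465,555),interpolation=cv2.INTER_CUBIC)
cv2.imwrite("pics/cA.png",A); cv2.imwrite("pics/cB.png",cv2.resize(b,(600,600),interpolation=cv2.INTER_CUBIC))
```

```text
(no output)
```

View pics/cA.png

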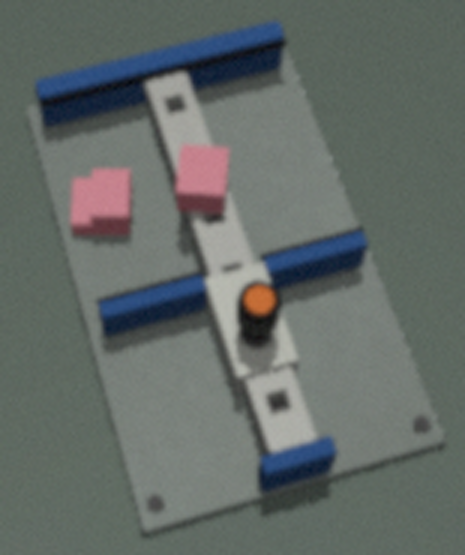

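View pics/cB.png

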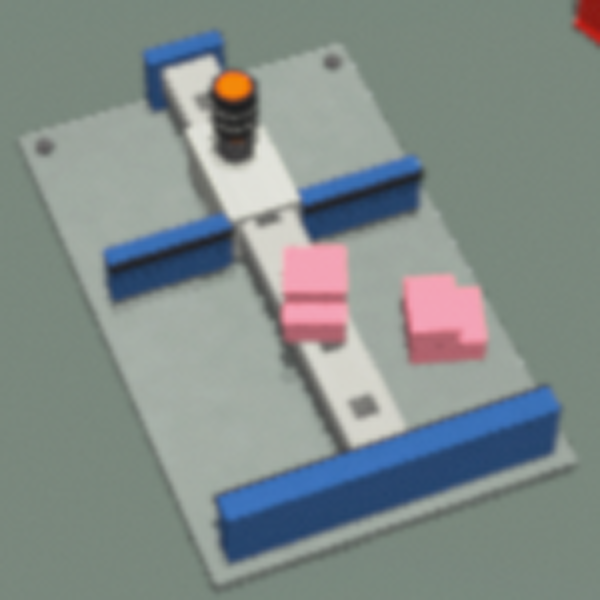

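Crop A (scale 3, offset 262,180) and crop B (scale 4, offset 240,160) confirm both pink offcuts. Offcut_a is on the bar at A(204,170)/B(317,270), and its step faces the fixed jaw. Offcut_b is on the bed at A(105,200)/B(445,310), and its step faces holder +y. The knob top is at A(260,300)/B(234,85). I'll fit the poses from these.

```bash
cat > h.py <<'E'
import numpy as np
from plant import manip
from scipy.optimize import least_squares
def proj(n,P,cp=None):
    c=cp or manip.camera_params(n); f=240/np.tan(np.radians(c["vertical_fov"]/2))
    P=np.atleast_2d(P); q=P@c["world_to_cam"][:3,:3].T+c["world_to_cam"][:3,3]
    return q[:,:2]/q[:,2:]*f+[c["cx"],c["cy"]]
def place(p,L):
    c,s=np.cos(p[2]),np.sin(p[2]); L=np.atleast_2d(np.array(L,float))
    return np.c_[p[0]+c*L[:,0]-s*L[:,1],p[1]+s*L[:,0]+c*L[:,1],L[:,2]]
def fit(obs,p0):  # obs: (cam, u, v, lx, ly, z)
    def r(p):
        return np.concatenate([(proj(o[0],place(p,[o[3:]]))-np.array(o[1:3])).ravel() for o in obs])
    s=least_squares(r,p0,loss="soft_l1"); return s.x,np.abs(r(s.x)).round(1).reshape(-1,2)
A=lambda u,v:("scene",262+u/3,180+v/3)
B=lambda u,v:("side",240+u/4,160+v/4)
def tri(o,p0=(450,-200,50)):
    return least_squares(lambda p:np.concatenate([(proj(c,p)[0]-[u,v]) for c,u,v in o]),p0)
def tool(target,st=None):  # world shift -> tool axes / 100
    st=st or manip.get_state(); return (st["orientation"].T@(np.array(target)-st["tcp_pos"]))/100
E
python3 - <<'E'
from h import *
np.set_printoptions(suppress=True,precision=2)
k=tri([A(260,300),B(234,85)]);print("knobtop",k.x,k.fun)
print("bin",tri([("scene",172,347),("side",432,160)]).x)
print("bottle",tri([("scene",302,425),("side",324,107)]).x,"reel",tri([("scene",481,189),("side",155,300)]).x)
h=[A(145,530)+(-160,100,8),A(443,440)+(-160,-100,8),A(42,97)+(142,90,52),A(284,38)+(142,-90,52),
 B(22,138)+(-160,-100,10),B(342,44)+(-160,100,10),B(548,387)+(142,90,52),B(218,493)+(142,-90,52),B(217,587)+(160,-100,0),B(577,461)+(160,100,5)]
k0=k.x[:2]
for y in(-60,120):
    p,r=fit(h,[k0[0],k0[1],np.radians(y)]);print("holder",p[:2],np.degrees(p[2]),r.ravel())
    c,s=np.cos(p[2]),np.sin(p[2]);d=k0-p[:2];print(" knob in holder",c*d[0]+s*d[1],-s*d[0]+c*d[1])
H=p
oa=[B(348,245)+(-21,16,70),B(288,247)+(-21,-16,70),B(346,293)+(9,16,70),B(284,292)+(9,-16,70),
 A(182,146)+(9,16,70),A(230,147)+(9,-16,70),A(177,192)+(-21,16,70),A(227,197)+(-21,-16,70)]
ob=[A(93,170)+(18,6,38),A(131,169)+(18,-20,38),A(130,215)+(-18,-20,38),A(72,224)+(-18,20,26),A(72,181)+(18,20,26),
 B(404,280)+(-18,-20,38),B(452,276)+(-18,6,38),B(462,333)+(18,6,38),B(409,335)+(18,-20,38),B(484,290)+(-18,20,26),B(487,345)+(18,20,26)]
for n,o in(("a",oa),("b",ob)):
    p,r=fit(o,H);print(n,p[:2],np.degrees(p[2]),r.ravel())
    c,s=np.cos(H[2]),np.sin(H[2]);d=p[:2]-H[:2];print(" in holder",c*d[0]+s*d[1],-s*d[0]+c*d[1])
E
```

```text
knobtop [620.74 -62.74 100.58] [-0.7  -0.04 -0.83 -0.  ]
bin [ 439.13 -342.58   32.96]
bottle [ 711.03 -294.68   96.28] reel [699.19 304.75  48.01]
holder [562.96 -24.63] -36213.99393505487 [1.4 1.8 0.7 1.2 2.3 1.4 1.  2.2 2.  1.2 0.7 1.4 0.8 0.1 0.4 1.7 0.9 1.2
 0.1 0.1]
 knob in holder -69.217536434247 -0.7154335641976495
holder [562.96 -24.63] 146.00606581610103 [1.4 1.8 0.7 1.2 2.3 1.4 1.  2.2 2.  1.2 0.7 1.4 0.8 0.1 0.4 1.7 0.9 1.2
 0.1 0.1]
 knob in holder -69.2175373813109 -0.7154311109997167
a [525.87   1.73] -235.9387344003125 [1.4 0.5 1.9 0.  0.8 0.  1.  0.2 1.1 1.2 1.  2.2 0.9 0.8 1.2 1.1]
 in holder 45.492141978876646 -1.1211883134609693
b [473.9  -44.63] -591.3403820853673 [0.8 1.  0.8 0.5 1.  0.2 1.1 0.7 0.2 1.9 0.6 0.3 0.4 0.1 0.9 0.8 0.1 0.5
 2.1 0.5 0.8 0.8]
 in holder 62.65470535602001 66.37782986761164
```

>>> {"name": "jog_arm", "arguments": {"plan": "0 -0.67 -0.82 0 0 0;0 -0.67 -0.82 0 0 0;0 -0.67 -0.82 0 0 0;0 -0.67 -0.82 0 0 0", "hand": 62}}

```text
time_s: 0.43
tcp_pos: [289.1, -422.0, 245.0]
orientation: [[-0.0, 0.424, -0.906], [0.003, -0.906, -0.424], [-1.0, -0.003, -0.001]]
force: [0.1, 0.8, 0.0]
finger_gap: 61.6
```

>>> {"name": "jog_arm", "arguments": {"plan": "0 -0.67 -0.82 0 0 0;0 -0.67 -0.82 0 0 0;0 -0.67 -0.82 0 0 0;0 -0.67 -0.82 0 0 0"}}

```text
time_s: 0.77
tcp_pos: [335.0, -327.8, 245.1]
orientation: [[-0.0, 0.424, -0.906], [0.002, -0.906, -0.424], [-1.0, -0.002, -0.001]]
force: [0.5, -0.4, 0.6]
finger_gap: 62.1
```

>>> {"name": "jog_arm", "arguments": {"plan": "0 -0.67 -0.82 0 0 0;0 -0.67 -0.82 0 0 0;0 -0.67 -0.82 0 0 0;0 -0.67 -0.82 0 0 0"}}

```text
time_s: 1.1
tcp_pos: [381.3, -233.6, 245.1]
orientation: [[-0.0, 0.424, -0.906], [0.001, -0.906, -0.424], [-1.0, -0.001, -0.001]]
force: [-1.0, -0.4, -0.2]
finger_gap: 61.8
```

>>> {"name": "jog_arm", "arguments": {"plan": "0 -0.67 -0.82 0 0 0;0 -0.67 -0.82 0 0 0;0 -0.67 -0.82 0 0 0;0 -0.67 -0.82 0 0 0"}}

```text
time_s: 1.43
tcp_pos: [428.0, -139.1, 245.2]
orientation: [[0.001, 0.424, -0.906], [0.001, -0.906, -0.424], [-1.0, -0.0, -0.001]]
force: [-0.2, 0.2, 0.9]
finger_gap: 62.0
```

>>> {"name": "jog_arm", "arguments": {"plan": "0 -0.67 -0.82 -0.038 0 0;0 -0.67 -0.82 -0.038 0 0;0 -0.67 -0.82 -0.038 0 0;0 -0.67 -0.82 -0.038 0 0;0 -0.67 -0.82 -0.038 0 0"}}

```text
time_s: 1.85
tcp_pos: [473.4, -46.4, 245.0]
orientation: [[-0.0, 0.624, -0.782], [-0.001, -0.782, -0.624], [-1.0, 0.001, 0.001]]
force: [0.5, -0.2, -0.7]
finger_gap: 62.0
```

Run:
```python
from h import *
import cv2
np.set_printoptions(suppress=True,precision=3)
s=manip.get_state(); print(s["time_s"],s["tcp_pos"],s["orientation"],s["joints"],s["finger_gap"],s["force"])
cp=manip.camera_params("wrist"); im=manip.get_image("wrist"); cv2.imwrite("pics/w1.png",im)
import pickle; pickle.dump(cp,open("w1.pkl","wb"))
print(tool([473.9,-44.6,60],s))
for a,b in(((182,290),(437,203)),((157,409),(427,119)),((232,357),(386,160)),((115,332),(480,160))):
    t=tri([("scene",)+a,("side",)+b]); print(t.x,t.fun)
```

```text
1.85 [473.394 -46.388 244.999] [[-0.     0.624 -0.782]
 [-0.001 -0.782 -0.624]
 [-1.     0.001  0.001]] [-13.195  10.119 -10.952  68.939  -0.079 128.231] 62.03599048880675 [ 0.491 -0.205 -0.658]
[ 1.85  -0.012 -0.017]
[ 367.044 -252.668   16.296] [ 2.741  0.479  3.112 -0.875]
[ 507.559 -425.56    61.468] [-2.398 -0.435 -3.541  1.05 ]
[ 532.406 -286.88    26.447] [-1.366 -0.183 -1.782  0.329]
[ 343.684 -390.113   46.109] [-1.203 -0.266 -1.53   0.597]
```

View pics/w1.png

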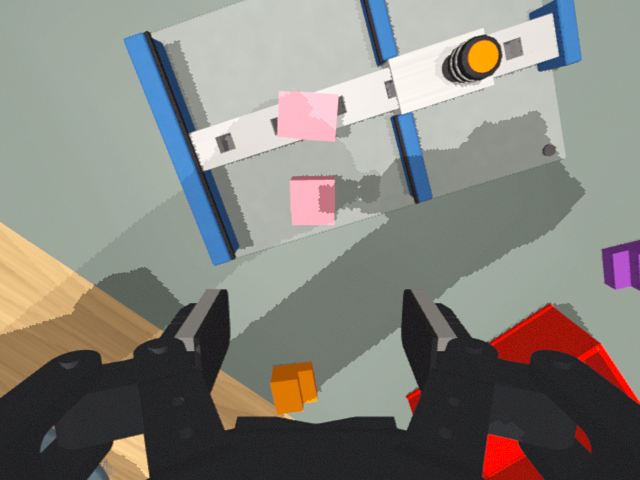

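The wrist view shows pink offcut_b at (313,202), offcut_a at (309,115), and the knob's orange top at (484,56). The orange and purple decoys are at (293,388) and (622,265). I'll use it to refine the fits.

Run:
```python
from h import *
import pickle; cp=pickle.load(open("w1.pkl","rb"))
np.set_printoptions(suppress=True,precision=1)
print("proj knobtop",proj("wrist",[620.7,-62.7,100.6],cp))
print("b top c",proj("wrist",place([473.9,-44.6,np.radians(128.66)],[(18,6,38),(18,-20,38),(-18,-20,38),(-18,6,38),(18,20,26),(-18,20,26)]),cp))
print("a",proj("wrist",place([525.9,1.7,np.radians(124.1)],[(9,16,70),(9,-16,70),(-21,-16,70),(-21,16,70)]),cp))
def back(n,u,v,z):
    return least_squares(lambda q:proj(n,[q[0],q[1],z])[0]-[u,v],[450,-250]).x
for a in((182,290),(157,409),(232,357),(115,332)): print("scene",a,back("scene",*a,75),back("scene",*a,50))
for a in((437,203),(427,119),(386,160),(480,160)): print("side",a,back("side",*a,75),back("side",*a,50))
```

```text
proj knobtop [[485.5  57.2]]
b top c [[290.3 212.4]
 [289.7 180.7]
 [334.5 180.7]
 [334.1 212.3]
 [291.3 225.5]
 [333.3 225.4]]
a [[292.1 138.4]
 [295.1  90.9]
 [338.4  94.5]
 [334.2 141.8]]
scene (182, 290) [ 392.9 -260.9] [ 379.8 -258.5]
scene (157, 409) [ 516.  -421.9] [ 506.9 -424.9]
scene (232, 357) [ 549.8 -288.3] [ 542.  -286.9]
scene (115, 332) [ 362.1 -386.8] [ 348.  -388.7]
side (437, 203) [ 355.7 -195.6] [ 362.5 -217.2]
side (427, 119) [ 496.7 -418.9] [ 507.  -446.2]
side (386, 160) [ 508.7 -245.6] [ 519.4 -268.6]
side (480, 160) [ 334.4 -363.9] [ 340.6 -389.8]
```

>>> {"name": "jog_arm", "arguments": {"plan": "1 -0.01 -0.035 0 0 0;1 -0.01 -0.035 0 0 0;1 -0.01 -0.035 0 0 0;1 -0.01 -0.035 0 0 0"}}

```text
time_s: 2.23
tcp_pos: [470.8, -43.6, 140.9]
orientation: [[-0.009, 0.621, -0.784], [0.001, -0.784, -0.621], [-1.0, -0.006, 0.006]]
force: [-0.3, 0.5, -0.1]
finger_gap: 62.0
```

>>> {"name": "jog_arm", "arguments": {"plan": "0.4 0 0 0 0 0;0.8 0 0 0 0 0;0.95 0 0 0 0 0;0.95 0 0 0 0 0;0.95 0 0 0 0 0;0.95 0 0 0 0 0"}}

```text
time_s: 2.73
tcp_pos: [477.0, -43.8, 52.4]
orientation: [[0.004, 0.622, -0.783], [-0.001, -0.783, -0.622], [-1.0, 0.003, -0.002]]
force: [0.2, 0.3, -0.2]
finger_gap: 61.8
```

>>> {"name": "jog_arm", "arguments": {"plan": "0.12 0 0 0 0 0;0.24 0 0 0 0 0;0.24 0 0 0 0 0;0.24 0 0 0 0 0;0.24 0 0 0 0 0"}}

```text
time_s: 3.15
tcp_pos: [476.5, -43.0, 27.9]
orientation: [[0.003, 0.623, -0.782], [-0.001, -0.782, -0.623], [-1.0, 0.002, -0.002]]
force: [-0.6, 0.9, 0.2]
finger_gap: 62.3
```

>>> {"name": "jog_arm", "arguments": {"plan": "0.01 0 0 0 0 0;0.01 0 0 0 0 0;0.01 0 0 0 0 0;0.01 0 0 0 0 0;0.01 0 0 0 0 0;0.01 0 0 0 0 0;0.01 0 0 0 0 0;0.01 0 0 0 0 0", "hand": 20, "force": 25}}

```text
time_s: 3.82
tcp_pos: [475.9, -42.7, 26.2]
orientation: [[0.002, 0.623, -0.782], [-0.001, -0.782, -0.623], [-1.0, 0.002, -0.001]]
force: [-1.2, -0.8, 5.6]
finger_gap: 35.7
```

>>> {"name": "jog_arm", "arguments": {"plan": "-0.2 0 0 0 0 0;-0.6 0 0 0 0 0;-1 0 0 0 0 0;-1 0 0 0 0 0;-1 0 0 0 0 0"}}

```text
time_s: 4.23
tcp_pos: [477.4, -43.0, 127.9]
orientation: [[0.006, 0.623, -0.782], [-0.001, -0.782, -0.623], [-1.0, 0.005, -0.004]]
force: [0.3, 0.5, -0.4]
finger_gap: 35.7
```

>>> {"name": "jog_arm", "arguments": {"plan": "-0.3 0 0 0 0 0;-0.3 0 0 0 0 0;-0.3 0 0 0 0 0"}}

```text
time_s: 4.48
tcp_pos: [475.3, -42.6, 155.2]
orientation: [[0.001, 0.623, -0.782], [-0.0, -0.782, -0.623], [-1.0, 0.001, -0.0]]
force: [0.1, 0.1, -2.0]
finger_gap: 35.6
```

>>> {"name": "jog_arm", "arguments": {"plan": "0 0.77 0.636 0 0 0;0 0.77 0.636 0 0 0;0 0.77 0.636 0 0 0;0 0.77 0.636 0 0 0"}}

```text
time_s: 4.82
tcp_pos: [472.5, -145.3, 153.4]
orientation: [[-0.002, 0.619, -0.785], [-0.0, -0.785, -0.619], [-1.0, -0.001, 0.002]]
force: [-0.2, 0.0, -0.2]
finger_gap: 35.5
```

>>> {"name": "jog_arm", "arguments": {"plan": "0 0.77 0.636 0 0 0;0 0.77 0.636 0 0 0;0 0.77 0.636 0 0 0;0 0.77 0.636 0 0 0"}}

```text
time_s: 5.15
tcp_pos: [471.0, -244.6, 153.6]
orientation: [[-0.001, 0.62, -0.785], [0.0, -0.785, -0.62], [-1.0, -0.001, 0.001]]
force: [0.9, -0.5, -0.3]
finger_gap: 35.4
```

>>> {"name": "jog_arm", "arguments": {"plan": "0 0.77 0.636 0 0 0;0 0.77 0.636 0 0 0;0 0.77 0.636 0 0 0;0 0.77 0.636 0 0 0;0 0.77 0.636 0 0 0;0 0.77 0.636 0 0 0"}}

```text
time_s: 5.65
tcp_pos: [469.3, -339.5, 154.2]
orientation: [[-0.002, 0.624, -0.781], [0.003, -0.781, -0.624], [-1.0, -0.003, -0.0]]
force: [-0.8, 0.3, -0.4]
finger_gap: 35.6
```

Run:
```python
from h import *
import cv2
print(manip.get_state()["tcp_pos"])
c=cv2.resize(manip.get_image("scene")[260:430,90:320],None,fx=3,fy=3,interpolation=cv2.INTER_CUBIC)
cv2.imwrite("pics/bin.png",c)
```

```text
[ 469.27347598 -339.50090049  154.17966072]
```

View pics/bin.png

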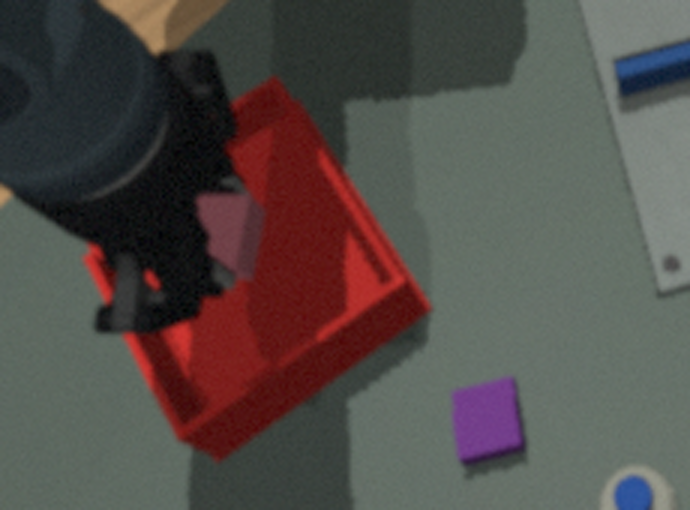

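The bin crop shows offcut_b held over the bin. The +x wall rim runs from crop (180,437) to (405,283), so its base edge lies further out. That puts the bin centre at about (438,-341). I'll shift 15 mm toward the robot, lower and release.

>>> {"name": "jog_arm", "arguments": {"plan": "0.3 -0.09 0.12 0 0 0;0.6 -0.09 0.12 0 0 0;0.82 -0.09 0.12 0 0 0;0.82 -0.09 0.12 0 0 0;0.82 -0.09 0.12 0 0 0;0.82 -0.09 0.12 0 0 0"}}

```text
time_s: 6.2
tcp_pos: [455.5, -342.1, 74.6]
orientation: [[0.001, 0.624, -0.781], [-0.001, -0.781, -0.624], [-1.0, 0.001, -0.0]]
force: [-0.4, -0.5, 0.2]
finger_gap: 35.6
```

>>> {"name": "jog_arm", "arguments": {"plan": "0 0 0 0 0 0;0 0 0 0 0 0;0 0 0 0 0 0;0 0 0 0 0 0;0 0 0 0 0 0", "hand": 52}}

```text
time_s: 6.62
tcp_pos: [455.0, -342.8, 73.9]
orientation: [[0.001, 0.623, -0.782], [-0.001, -0.782, -0.623], [-1.0, 0.001, -0.0]]
force: [0.2, -0.7, -0.7]
finger_gap: 52.1
```

>>> {"name": "jog_arm", "arguments": {"plan": "-0.3 0 0 0 0 0;-0.7 0 0 0 0 0;-1 0 0 0 0 0;-1 0 0 0 0 0;-1 0 0 0 0 0"}}

```text
time_s: 7.03
tcp_pos: [456.1, -343.9, 175.8]
orientation: [[0.004, 0.623, -0.782], [-0.004, -0.782, -0.623], [-1.0, 0.006, -0.001]]
force: [-0.5, 0.1, 0.7]
finger_gap: 52.1
```

>>> {"name": "jog_arm", "arguments": {"plan": "0 -0.742 -0.898 0 0 0;0 -0.742 -0.898 0 0 0;0 -0.742 -0.898 0 0 0;0 -0.742 -0.898 0 0 0", "hand": 60}}

```text
time_s: 7.37
tcp_pos: [477.7, -222.5, 171.4]
orientation: [[-0.003, 0.627, -0.779], [0.005, -0.779, -0.627], [-1.0, -0.006, -0.001]]
force: [-1.6, -0.3, -0.4]
finger_gap: 60.2
```

>>> {"name": "jog_arm", "arguments": {"plan": "0 -0.742 -0.898 0 0 0;0 -0.742 -0.898 0 0 0;0 -0.742 -0.898 0 0 0;0 -0.742 -0.898 0 0 0"}}

```text
time_s: 7.7
tcp_pos: [502.0, -109.3, 171.6]
orientation: [[-0.003, 0.628, -0.778], [0.004, -0.778, -0.628], [-1.0, -0.005, -0.0]]
force: [-0.4, -0.5, -0.3]
finger_gap: 60.1
```

>>> {"name": "jog_arm", "arguments": {"plan": "0 -0.742 -0.898 -0.12 0 0;0 -0.742 -0.898 -0.12 0 0;0 -0.742 -0.898 -0.12 0 0;0 -0.742 -0.898 -0.12 0 0;0 -0.742 -0.898 -0.12 0 0;0 -0.742 -0.898 -0.12 0 0;0 -0.742 -0.898 -0.12 0 0;0 -0.742 -0.898 -0.12 0 0"}}

```text
time_s: 8.37
tcp_pos: [526.1, -1.0, 172.1]
orientation: [[-0.002, 0.989, -0.147], [-0.0, -0.147, -0.989], [-1.0, -0.002, 0.0]]
force: [-0.4, 0.2, -0.2]
finger_gap: 60.0
```

>>> {"name": "jog_arm", "arguments": {"plan": "0 0 0 -0.117 0 0;0 0 0 -0.117 0 0;0 0 0 -0.117 0 0;0 0 0 -0.117 0 0;0 0 0 -0.117 0 0;0 0 0 -0.117 0 0;0 0 0 -0.117 0 0;0 0 0 -0.117 0 0"}}

```text
time_s: 9.03
tcp_pos: [526.5, -1.0, 172.8]
orientation: [[-0.001, 0.833, 0.553], [-0.0, 0.553, -0.833], [-1.0, -0.001, -0.0]]
force: [0.7, -0.4, 0.8]
finger_gap: 60.2
```

Run:
```python
from h import *
np.set_printoptions(suppress=True,precision=3)
s=manip.get_state(); print(s["tcp_pos"],np.degrees(np.arctan2(s["orientation"][1,1],s["orientation"][0,1])),s["joints"])
print(tool([527.6,-0.8,61],s))
```

```text
[526.483  -1.016 172.845] 33.55328940678248 [ -7.009  17.937 -11.586  60.518  -0.012  49.437]
[1.118 0.011 0.005]
```

>>> {"name": "jog_arm", "arguments": {"plan": "0.4 0.01 0 0 0 0;0.8 0.01 0 0 0 0;0.8 0.01 0 0 0 0;0.8 0.01 0 0 0 0;0.8 0.01 0 0 0 0"}}

```text
time_s: 9.45
tcp_pos: [528.2, -0.2, 94.6]
orientation: [[0.001, 0.831, 0.556], [-0.0, 0.556, -0.831], [-1.0, 0.001, 0.001]]
force: [1.4, 0.0, 1.3]
finger_gap: 60.0
```

>>> {"name": "jog_arm", "arguments": {"plan": "0.15 0 0 0 0 0;0.3 0 0 0 0 0;0.3 0 0 0 0 0;0.3 0 0 0 0 0;0.3 0 0 0 0 0"}}

```text
time_s: 9.87
tcp_pos: [529.2, -0.2, 65.4]
orientation: [[0.003, 0.831, 0.557], [-0.001, 0.557, -0.831], [-1.0, 0.002, 0.002]]
force: [-0.1, 0.5, -0.5]
finger_gap: 59.9
```

>>> {"name": "jog_arm", "arguments": {"plan": "0.025 0 0 0 0 0;0.025 0 0 0 0 0;0.025 0 0 0 0 0;0.025 0 0 0 0 0;0.025 0 0 0 0 0;0.025 0 0 0 0 0;0.025 0 0 0 0 0;0.025 0 0 0 0 0", "hand": 18}}

```text
time_s: 10.53
tcp_pos: [528.4, -0.1, 61.7]
orientation: [[0.002, 0.83, 0.557], [-0.0, 0.557, -0.83], [-1.0, 0.001, 0.001]]
force: [-0.7, -0.6, 5.6]
finger_gap: 31.8
```

>>> {"name": "jog_arm", "arguments": {"plan": "-0.2 0 0 0 0 0;-0.6 0 0 0 0 0;-1 0 0 0 0 0;-1 0 0 0 0 0;-1 0 0 0 0 0"}}

```text
time_s: 10.95
tcp_pos: [529.8, -0.2, 163.4]
orientation: [[0.006, 0.83, 0.557], [-0.001, 0.557, -0.83], [-1.0, 0.004, 0.004]]
force: [-0.0, -1.0, -0.9]
finger_gap: 31.7
```

>>> {"name": "jog_arm", "arguments": {"plan": "0 -0.962 0.695 0 0 0;0 -0.962 0.695 0 0 0;0 -0.962 0.695 0 0 0;0 -0.962 0.695 0 0 0"}}

```text
time_s: 11.28
tcp_pos: [483.3, -115.6, 158.9]
orientation: [[-0.004, 0.834, 0.552], [-0.002, 0.552, -0.834], [-1.0, -0.005, -0.001]]
force: [0.3, -1.1, 0.3]
finger_gap: 31.2
```

>>> {"name": "jog_arm", "arguments": {"plan": "0 -0.962 0.695 0 0 0;0 -0.962 0.695 0 0 0;0 -0.962 0.695 0 0 0;0 -0.962 0.695 0 0 0"}}

```text
time_s: 11.62
tcp_pos: [442.9, -227.0, 159.3]
orientation: [[-0.003, 0.834, 0.551], [-0.002, 0.551, -0.834], [-1.0, -0.003, -0.0]]
force: [0.7, 0.4, -0.5]
finger_gap: 31.4
```

>>> {"name": "jog_arm", "arguments": {"plan": "0 -0.962 0.695 0 0 0;0 -0.962 0.695 0 0 0;0 -0.962 0.695 0 0 0;0 -0.962 0.695 0 0 0;0 -0.962 0.695 0 0 0;0 -0.962 0.695 0 0 0"}}

```text
time_s: 12.12
tcp_pos: [403.7, -332.5, 159.5]
orientation: [[-0.002, 0.83, 0.557], [0.003, 0.557, -0.83], [-1.0, 0.0, -0.003]]
force: [-0.2, -0.1, 0.6]
finger_gap: 31.4
```

>>> {"name": "jog_arm", "arguments": {"plan": "0.3 0 0 0 0 0;0.6 0 0 0 0 0;0.87 0 0 0 0 0;0.87 0 0 0 0 0;0.87 0 0 0 0 0;0.87 0 0 0 0 0"}}

```text
time_s: 12.62
tcp_pos: [404.9, -333.3, 74.8]
orientation: [[0.001, 0.83, 0.558], [-0.0, 0.558, -0.83], [-1.0, 0.0, 0.001]]
force: [0.9, -0.0, 0.2]
finger_gap: 31.3
```

>>> {"name": "jog_arm", "arguments": {"plan": "0 0 0 0 0 0;0 0 0 0 0 0;0 0 0 0 0 0;0 0 0 0 0 0;0 0 0 0 0 0", "hand": 48}}

```text
time_s: 13.03
tcp_pos: [404.3, -334.3, 74.4]
orientation: [[0.001, 0.831, 0.557], [-0.001, 0.557, -0.831], [-1.0, 0.0, 0.001]]
force: [-0.2, -0.4, -1.0]
finger_gap: 48.1
```

>>> {"name": "jog_arm", "arguments": {"plan": "-0.3 0 0 0 0 0;-0.7 0 0 0 0 0;-1 0 0 0 0 0;-1 0 0 0 0 0;-1 0 0 0 0 0"}}

```text
time_s: 13.45
tcp_pos: [405.4, -335.4, 176.1]
orientation: [[0.004, 0.831, 0.557], [-0.004, 0.557, -0.831], [-1.0, 0.001, 0.005]]
force: [-1.0, -0.1, -0.7]
finger_gap: 48.1
```

>>> {"name": "jog_arm", "arguments": {"plan": "0 0.83 -0.266 0 0 0;0 0.83 -0.266 0 0 0;0 0.83 -0.266 0 0 0;0 0.83 -0.266 0 0 0"}}

```text
time_s: 13.78
tcp_pos: [458.2, -263.3, 172.2]
orientation: [[-0.002, 0.828, 0.56], [0.002, 0.56, -0.828], [-1.0, -0.001, -0.003]]
force: [-0.6, -0.3, -0.5]
finger_gap: 48.3
```

>>> {"name": "jog_arm", "arguments": {"plan": "0 0.83 -0.266 0 0 0;0 0.83 -0.266 0 0 0;0 0.83 -0.266 0 0 0;0 0.83 -0.266 0 0 0"}}

```text
time_s: 14.12
tcp_pos: [512.2, -196.4, 172.6]
orientation: [[-0.002, 0.829, 0.559], [0.0, 0.559, -0.829], [-1.0, -0.001, -0.001]]
force: [-1.1, -0.5, -0.3]
finger_gap: 47.7
```

>>> {"name": "jog_arm", "arguments": {"plan": "0 0.83 -0.266 0 0 0;0 0.83 -0.266 0 0 0;0 0.83 -0.266 0 0 0;0 0.83 -0.266 0 0 0"}}

```text
time_s: 14.45
tcp_pos: [566.3, -129.1, 173.0]
orientation: [[-0.001, 0.83, 0.558], [-0.001, 0.558, -0.83], [-1.0, -0.001, -0.0]]
force: [0.0, -0.6, 0.0]
finger_gap: 48.0
```

>>> {"name": "jog_arm", "arguments": {"plan": "0 0.83 -0.266 -0.062 0 0;0 0.83 -0.266 -0.062 0 0;0 0.83 -0.266 -0.062 0 0;0 0.83 -0.266 -0.062 0 0;0 0.83 -0.266 -0.062 0 0;0 0.83 -0.266 -0.062 0 0;0 0.83 -0.266 -0.062 0 0"}}

```text
time_s: 15.03
tcp_pos: [619.4, -62.6, 173.7]
orientation: [[-0.001, 0.56, 0.828], [-0.001, 0.828, -0.56], [-1.0, -0.001, -0.001]]
force: [0.4, -0.5, -0.5]
finger_gap: 48.2
```

Run:
```python
from h import *
import cv2,pickle
np.set_printoptions(suppress=True,precision=3)
s=manip.get_state(); print(s["tcp_pos"],np.degrees(np.arctan2(s["orientation"][1,1],s["orientation"][0,1])),s["joints"])
print(tool([620.7,-62.7,86],s))
cp=manip.camera_params("wrist"); w=manip.get_image("wrist"); pickle.dump(cp,open("w2.pkl","wb"))
c=cv2.resize(manip.get_image("scene")[270:420,100:250],(480,480),interpolation=cv2.INTER_CUBIC)
cv2.imwrite("pics/w2full.png",w)
v=np.zeros((480,800,3),np.uint8); v[:,:480]=w[:,80:560]; v[:320,480:]=cv2.resize(c,(320,320)); cv2.imwrite("pics/m2.png",v)
print(proj("wrist",[[620.7,-62.7,100.6]],cp))
```

```text
[619.36  -62.573 173.726] 55.9228266024347 [-11.586  28.722   4.989  66.315  -0.04   22.491]
[0.877 0.007 0.012]
[[316.345 257.629]]
```

View pics/m2.png

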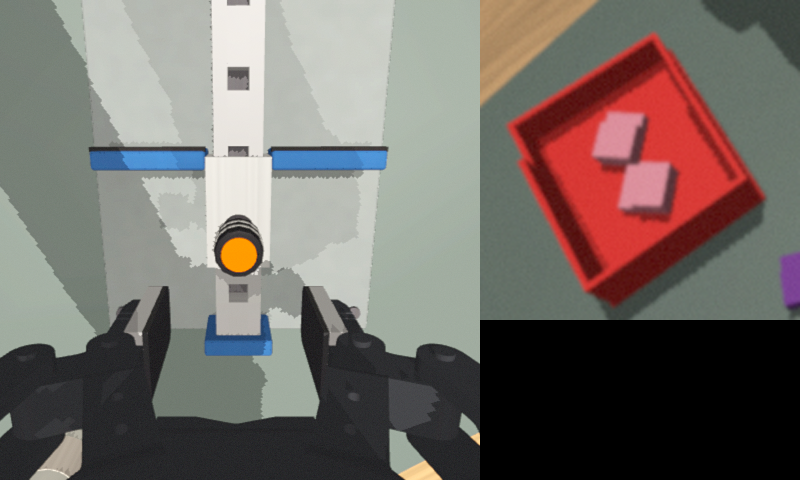

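Both offcuts are in the bin: the inset shows them inside the walls at about (620,137) and (648,187). The wrist view shows the knob top at (319,254) against a predicted (316,258), about 1–2 mm off. The bar runs straight up the image, so holder +x is −tool z.

>>> {"name": "jog_arm", "arguments": {"plan": "0.3 0.016 0 0 0 0;0.55 0.016 0 0 0 0;0.7 0.016 0 0 0 0;0.8 0.016 0 0 0 0;0.88 0.016 0 0 0 0;0.88 0.016 0 0 0 0;0.88 0.016 0 0 0 0"}}

```text
time_s: 15.72
tcp_pos: [621.6, -59.5, 86.3]
orientation: [[0.0, 0.557, 0.83], [-0.0, 0.83, -0.557], [-1.0, 0.0, 0.001]]
force: [-0.1, 0.9, 0.5]
finger_gap: 48.2
```

>>> {"name": "jog_arm", "arguments": {"plan": "0 0 0 0 0 0;0 0 0 0 0 0;0 0 0 0 0 0;0 0 0 0 0 0"}}

```text
time_s: 16.05
tcp_pos: [622.0, -59.4, 86.6]
orientation: [[0.001, 0.557, 0.831], [-0.0, 0.831, -0.557], [-1.0, 0.0, 0.001]]
force: [-0.6, -1.0, 0.3]
finger_gap: 47.9
```

>>> {"name": "jog_arm", "arguments": {"plan": "0.02 -0.02 -0.003 0 0 0;0.02 -0.02 -0.003 0 0 0;0.02 -0.02 -0.003 0 0 0;0.02 -0.02 -0.003 0 0 0", "hand": 36, "force": 50}}

```text
time_s: 16.38
tcp_pos: [619.9, -60.8, 83.7]
orientation: [[-0.0, 0.557, 0.831], [0.0, 0.831, -0.557], [-1.0, -0.0, -0.0]]
force: [-0.1, 0.2, -0.8]
finger_gap: 35.9
```

>>> {"name": "jog_arm", "arguments": {"plan": "0 0 0 0 0 0;0 0 0 0 0 0;0 0 0 0 0 0;0 0 0 0 0 0;0 0 0 0 0 0;0 0 0 0 0 0", "hand": 15}}

```text
time_s: 16.88
tcp_pos: [619.9, -60.9, 83.7]
orientation: [[-0.0, 0.557, 0.831], [-0.0, 0.831, -0.557], [-1.0, -0.0, -0.0]]
force: [-1.2, -1.8, -1.0]
finger_gap: 24.8
```

>>> {"name": "jog_arm", "arguments": {"plan": "-0.03 0 0 0 0 0;-0.06 0 0 0 0 0;-0.1 0 0 0 0 0;-0.14 0 0 0 0 0;-0.14 0 0 0 0 0;-0.14 0 0 0 0 0"}}

```text
time_s: 17.38
tcp_pos: [619.7, -60.8, 97.3]
orientation: [[-0.001, 0.557, 0.831], [-0.0, 0.831, -0.557], [-1.0, -0.001, -0.001]]
force: [1.1, -2.5, -7.7]
finger_gap: 24.7
```

>>> {"name": "jog_arm", "arguments": {"plan": "0 0 -0.06 0 0 0;0 0 -0.14 0 0 0;0 0 -0.22 0 0 0;0 0 -0.3 0 0 0;0 0 -0.38 0 0 0;0 0 -0.43 0 0 0;0 0 -0.45 0 0 0;0 0 -0.45 0 0 0"}}

```text
time_s: 18.05
tcp_pos: [580.9, -34.7, 97.4]
orientation: [[-0.002, 0.556, 0.831], [0.001, 0.831, -0.556], [-1.0, -0.0, -0.003]]
force: [-1.7, -0.3, -8.2]
finger_gap: 24.6
```

>>> {"name": "jog_arm", "arguments": {"plan": "0 0 0 0 0 0;0 0 0 0 0 0;0 0 0 0 0 0"}}

```text
time_s: 18.3
tcp_pos: [582.0, -35.5, 97.4]
orientation: [[-0.001, 0.557, 0.831], [0.001, 0.831, -0.557], [-1.0, -0.0, -0.002]]
force: [-2.5, -0.4, -7.3]
finger_gap: 24.2
```

Run:
```python
from h import *
import cv2,pickle
np.set_printoptions(suppress=True,precision=3)
s=manip.get_state(); print(s["tcp_pos"],s["force"],s["wrist_torque"])
d=s["tcp_pos"]-[619.7,-60.8,97.3]; a=np.radians(146); print("along",d[0]*np.cos(a)+d[1]*np.sin(a),"lat",-d[0]*np.sin(a)+d[1]*np.cos(a))
```

```text
[582.044 -35.468  97.381] [-2.517 -0.386 -7.323] [0.086 0.341 0.001]
along 45.383727180375345 lat 0.0558132304678054
```

>>> {"name": "jog_arm", "arguments": {"plan": "0.02 0 0 0 0 0;0.04 0 0 0 0 0;0.055 0 0 0 0 0;0.07 0 0 0 0 0;0.07 0 0 0 0 0;0.07 0 0 0 0 0"}}

```text
time_s: 18.8
tcp_pos: [582.9, -36.0, 91.0]
orientation: [[0.001, 0.557, 0.831], [-0.001, 0.831, -0.557], [-1.0, -0.0, 0.001]]
force: [-3.3, -1.6, -4.4]
finger_gap: 24.4
```

>>> {"name": "jog_arm", "arguments": {"plan": "0.015 0 0 0 0 0;0.03 0 0 0 0 0;0.045 0 0 0 0 0;0.055 0 0 0 0 0;0.055 0 0 0 0 0;0.055 0 0 0 0 0"}}

```text
time_s: 19.3
tcp_pos: [583.0, -36.0, 85.6]
orientation: [[0.001, 0.557, 0.831], [-0.001, 0.831, -0.557], [-1.0, -0.0, 0.001]]
force: [-3.6, -2.1, -1.1]
finger_gap: 24.5
```

>>> {"name": "jog_arm", "arguments": {"plan": "0.015 0 0 0 0 0;0.03 0 0 0 0 0;0.045 0 0 0 0 0;0.05 0 0 0 0 0;0.05 0 0 0 0 0;0.05 0 0 0 0 0"}}

```text
time_s: 19.8
tcp_pos: [583.0, -36.0, 80.6]
orientation: [[0.001, 0.557, 0.831], [-0.001, 0.831, -0.557], [-1.0, -0.0, 0.001]]
force: [-4.0, -3.4, 1.4]
finger_gap: 24.8
```

>>> {"name": "jog_arm", "arguments": {"plan": "0.01 0 0 0 0 0;0.01 0 0 0 0 0;0.01 0 0 0 0 0;0.01 0 0 0 0 0"}}

```text
time_s: 20.13
tcp_pos: [583.1, -36.0, 79.5]
orientation: [[0.001, 0.557, 0.831], [-0.001, 0.831, -0.557], [-1.0, -0.0, 0.001]]
force: [-3.3, -4.0, 2.8]
finger_gap: 24.5
```

>>> {"name": "jog_arm", "arguments": {"plan": "0.01 0 0 0 0 0;0.01 0 0 0 0 0;0.01 0 0 0 0 0;0.01 0 0 0 0 0"}}

```text
time_s: 20.47
tcp_pos: [583.3, -36.2, 79.4]
orientation: [[0.002, 0.557, 0.831], [-0.001, 0.831, -0.557], [-1.0, 0.0, 0.002]]
force: [-3.3, -3.6, 8.0]
finger_gap: 24.7
```

The stop shows clearly: z stopped changing at 79.4 mm while Fz rose from 2.8 to 8 N. One last look before handing in.

Run:
```python
from h import *
import cv2
s=manip.get_state(); print(s["time_s"],s["tcp_pos"],s["force"],s["finger_gap"])
a=manip.get_image("side")[80:320,180:500]; b=manip.get_image("wrist")
v=np.zeros((480,800,3),np.uint8); v[:300,:400]=cv2.resize(a,(400,300),interpolation=cv2.INTER_CUBIC); v[:300,400:]=cv2.resize(b,(400,300)); cv2.imwrite("pics/end.png",v[:300])
```

```text
20.4667 [583.32731549 -36.16078134  79.37563089] [-3.32749704 -3.64116596  7.99926117] 24.7213733263472
```

View pics/end.png

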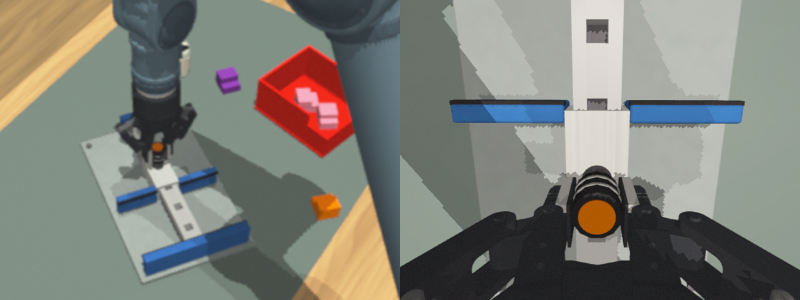

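The final picture shows both pink pieces in the bin at (307,97) and (327,112). The section has moved along the bar, with a hole again just at the jaw face, and the knob is gripped at (597,217).

```bash
python3 -c "
from plant import manip
print(manip.job_done()); s=manip.get_state(); print(s['time_s'],s['tcp_pos'],s['force'])"
```

```text
the job is handed in; nothing more can be done
None
the job is handed in; nothing more can be done
```

The job is done and handed in at about 20.5 s. Both pink offcuts are in the red bin, and the section is one hole nearer the fixed jaw. The gripper is still holding the knob pressed down.

- **Offcuts:** the last picture shows both pink pieces inside the bin walls. The orange and purple look-alikes, the board, the bottle and the reel were not touched.
- **Slide:** the pin was about 18 mm up, clear of the bar, when I moved the section. The travel measured 45.4 mm, settling to about 44 mm once the pin was in the hole.
- **Pin:** on the way down the force followed the spring (−4.4, −1.1, +1.4, +2.8 N), so the pin did not catch on the bar. It then stopped at TCP height 79.4 mm while the push rose to 8 N, which is the fully home stop.
- **Disagreements:**
    - My first bin-corner matches were inconsistent because I had mixed up base and rim corners. I corrected this from a close crop before the first release.
    - The wrist view put the knob 1–2 mm from the first fit, so I adjusted before gripping.
    - A side load of about 5 N remains on the knob.
- **After handing in:** I could not read the robot's state, so nothing was checked after that point.

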